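Sort brake pads by drag and fit the one that still bites

TASK

Three look-alike brake pads lie lining down on the bench: one still bites, the other two are glazed with oil and slip, which you can tell only by how hard they drag when slid over the bench. Slide both glazed pads fully inside the red-taped reject strip without picking them up or letting their oily linings touch the rail brake, and fit the pad that bites over the brake's two guide pins, lining down and fully home on the rail. Leave the oil can, tin, tape roll and spanner where they are.

Things in the scene. Friction and masses are not known exactly. Their poses are not given: they have to be found in the camera images.
- pad_a: brake pad, dark steel back on a brown lining, lying lining down; 116 (own y) x 46 (own x) x 26 mm (z up), about 0.85 kg. Origin: centre of the lining's underside. Lining 66 (y) x 44 x 12 mm; above it the 14 mm plate, 46 mm wide for the middle 71 mm of y, then 30 mm wide ears with a 13 mm through hole at y = +45 and -45 mm. Grasp across the 46 mm width.
- pad_b: brake pad that looks exactly like the other two (sizes: see pad_a), lying lining down; origin at the centre of the lining's underside, z up, y lengthwise. The letters do not tell which pad bites. Slid slowly over the bench under its own weight, a glazed pad drags with about 1.3 N (1.1 to 1.6), the one that bites with about 6.7 N (5.6 to 7.8).
- pad_c: brake pad that looks exactly like the other two (sizes: see pad_a), lying lining down; origin at the centre of the lining's underside, z up, y lengthwise. A pad fits the brake either way round. The three start side by side in a row along y, about 160 mm apart, their long sides facing the robot within 0.25 rad.
- rail_brake: rail brake, fixed: blue base 110 (own x) x 150 (own y) x 14 mm; flat steel rail 136 (x) x 62 (y) mm, top 30 mm up; beside it at x = 0, y = +45 and -45 mm upright pins 9 mm thick, tips 70 mm up (last 9 mm taper to 3 mm), feet in bosses 19 mm wide, 28 mm high. Origin: centre of base's underside. A fitted pad's origin is 30 mm above it, pad y along this y or reversed.
- reject_strip: the reject strip, a rectangle of red tape stuck flat on the bench (no thickness to speak of): inside the tape 120 mm (own x) by 520 mm (own y), the tape 18 mm wide. Origin at its centre, on the bench. It lies just beyond the pads, as seen from the robot.
- oil_can: bystander: red thumb oil can with a thin spout, 68 x 80 x 156 mm; to be left where it stands. Origin at the centre of its underside
- paste_tin: bystander: round paste tin with a yellow lid, 63 mm across, 34 mm high; to be left where it stands. Origin at the centre of its underside
- tape_roll: bystander: roll of yellow tape lying flat, 72 mm across, 22 mm high; to be left where it stands. Origin at the centre of its underside
- spanner: bystander: steel double open-ended spanner lying flat, 31 x 200 x 6 mm; to be left where it stands. Origin at the centre of its underside

How it is judged:
By the outcome, as a careful person would: the job done as asked, in the order asked, and still so for the second after the job is handed in, with the robot touching nothing.
It also fails if it takes over 72 s, if anything falls off the work surface, if the arm or the gripper's body presses on something with over 40 N, if the wrist force passes 120 N, or if a joint passes its speed limit or range.

ROBOT

A 6-joint arm with a two-finger parallel gripper is mounted at the origin on a cart in front of the work surface, level with it; the furniture and walls round the work are solid. World frame = base frame: x ahead of the robot, y to its left, z up, the work surface at z = 0. Lengths are in mm, angles in rad, forces in N, time in s.
With the tool pointing down it reaches from about 275 to 1000 mm from the base axis. Payload 8.4 kg.
Tool frame: the origin (TCP) lies on the centre line of the jaws, within the pads' length; the fingertips stand 17 mm ahead of it and the grasp point (between the pads) lies 2 mm behind it; z points along the fingers, y is the line along which they close (so a half turn about z gives the same grasp; the last joint's range is limited). The gripper opens to 85 mm and grips with 20 to 120 N. Pads are 22 mm wide; open, the fingers measure 114 mm over their backs; the gripper's body (76 mm by 85 mm) begins 54 mm behind the grasp point. The pads swing forward as they close: fully open they stand 13 mm farther back than shut.
Start: joints at [-1.147, 0.353, 1.633, -0, 1.155, -0.002], TCP at [258.155, -569.196, 248.281] pointing down, gripper open.
Joint ranges: [-2.63, 2.63], [-0.92, 2.1], [0.06, 2.66], [-1.3, 4.44], [0, 2.69], [-3.02, 3.02]. Speed limits (rad/s): [2.22, 2.22, 2.79, 3.14, 3.14, 3.14].

INTERFACE

Orientations are given as [roll, pitch, yaw] about the fixed x, y, z axes, in that order (R = Rz(yaw) Ry(pitch) Rx(roll)).
In Python, from rig import r, eyes gives the robot as it stands. The module is installed in compiled form; this text tells all that it offers.
- The arm moves only by the shell command python3 -m inch 'ROWS' [FORCE]. ROWS is JSON, a list of rows, each a list of 7 numbers: the shift along the tool's x, y, z in m, then the turn, a rotation vector about the tool's x, y, z in degrees, then the closure, from -1 (fully open) to 1 (shut). In form: [[x, y, z, rx, ry, rz, gripper], ...]. A call has 1 to 8 rows; each row shifts and turns the commanded pose from where the row before left it, along the tool's axes as they then stand; what a row does not reach is not made up. A row lasts 1/10 s, in which the tool goes at most 50 mm and 8.59 degrees, less where a joint would pass 70% of its speed; a pose out of reach is approached as far as the arm can. A call with a gripper value outside its range is refused whole. The fingers move at their own pace and stop on an object; FORCE is the grip in N (left out, the last holds). Time passes only in rows, so rows that do not move let the fingers close. It gives the time, the measured TCP pose, the force, the opening and the grip force at its end, in the units of the state.
- r.sense(): the state, without advancing time (a new reading comes with each control period).
- eyes.grab_frame(name): name is "scene" or "top"; returns a dict with "img" (420x560x3 uint8, blue, green, red), "fx", "fy", "cx", "cy" (pixels), "R" (3x3) and "t" (3): a world point X has camera coordinates R X + t. Camera axes: x right, y down, z forward; pixel columns grow to the right and rows downward; lengths in mm; the calibration is good to about 2 mm. A picture is of the moment at which its call begins. There is no depth.
- r.sign_off(): hands the job in; it is judged then, once.
The state is a dict: "clock": time; "qpos": joint angles; "qvel": joint speeds; "joint_efforts": joint torques, N m; "eef_pos": TCP position; "tcp_rot": TCP orientation; "contact_force": force on the tool from outside, world axes, zero at the start; "wrist_torque": the same for the moment, N m; "opening": opening from 0.0 (shut) to 1.0 (fully open); "grasp_force": force on a finger pad.
Only numpy, scipy, OpenCV 4.12 (cv2) and the standard library are available. Lean on these libraries where they do the work, as an engineer would, in place of code of your own. Each camera call takes 0.05 s, during which the arm holds its last target. There are 200 camera calls.

## Working session

There is one attempt and no reset: what is moved stays moved. The work goes in short steps, Python scripts to look and compute and a shell command to move; the robot and the scene stay as the last step left them, time stands still between calls to the robot, and variables do not carry over. Pictures are saved under pics/ and viewed, at most 10 in all, crops included, and the job is handed in when it is done.

```bash
mkdir -p pics
python3 - <<'E'
from rig import r, eyes
import cv2, json
for n in ("scene","top"):
    f=eyes.grab_frame(n); cv2.imwrite(f"pics/{n}0.png",f["img"])
    print(n,f["fx"],f["fy"],f["cx"],f["cy"],f["R"],f["t"])
print(r.sense())
E
```

```text
scene 475.4524817325154 475.4524817325154 280.39887778999025 218.26027318143886 [[ 0.65810283 -0.75291263 -0.00482093]
 [-0.43192802 -0.37227786 -0.82149095]
 [ 0.61671618  0.54270782 -0.57020117]] [-371.08515919  297.60959131 1079.79501786]
top 398.6711412363326 398.6711412363326 282.1730452257121 210.24473370056265 [[-0.02597953 -0.99953051  0.01624249]
 [-0.98635119  0.02298751 -0.16304262]
 [ 0.1625927  -0.02025657 -0.98648532]] [  -5.34013918  606.90695171 1089.07348615]
{'clock': 0.1, 'qpos': array([-1.14739092e+00,  3.53570383e-01,  1.63404315e+00, -1.97446143e-05,
        1.15522507e+00, -2.41984504e-03]), 'qvel': array([ 2.77260026e-04, -5.27474124e-04, -1.28377619e-03,  1.65280147e-03,
        4.22652391e-04, -8.90654036e-05]), 'joint_efforts': array([ 1.25537554e-03, -6.06356692e+01, -3.42820323e+01,  1.97624622e-04,
        3.93130467e-03, -1.41607072e-05]), 'eef_pos': array([ 257.98748126, -568.82518857,  247.64917482]), 'tcp_rot': array([-3.14034667e+00,  1.50390844e-05,  4.25833243e-01]), 'contact_force': array([ 0.11674693,  0.51954935, -0.08756762]), 'wrist_torque': array([-0.00374213,  0.02170118,  0.04729793]), 'grasp_force': 0.0, 'opening': 0.998419854814861}
```

View pics/scene0.png

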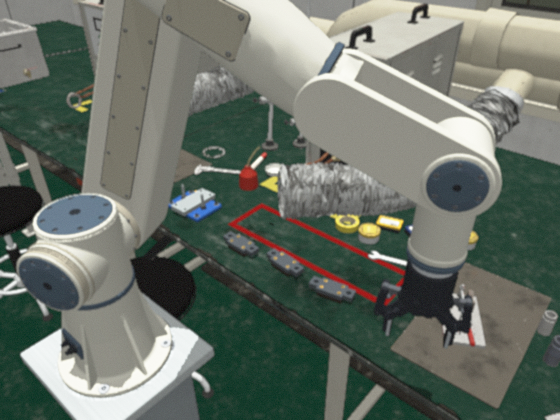

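View pics/top0.png

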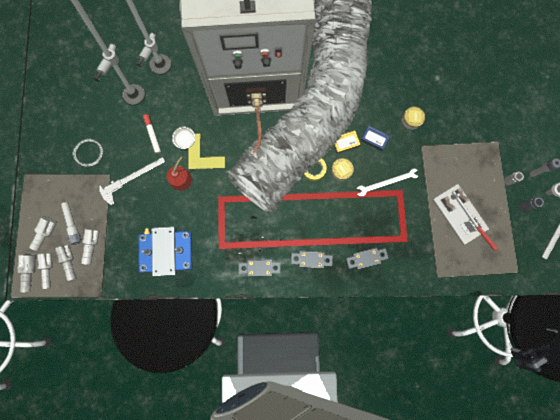

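The scene view shows the pads at about (240,243), (285,262) and (332,288), with the brake at (195,203). In the top view the pads are at (260,268), (312,260) and (367,259), the brake at (165,251) and the strip spans (220–405, 193–245). A duct hangs near (265,185), over the far left part of the strip. I'll enlarge both views.

Run:
```python
import cv2
a=cv2.imread("pics/top0.png")[180:290,130:420]; b=cv2.imread("pics/scene0.png")[140:310,160:420]
def g(im,s,x0,y0,name):
    o=cv2.resize(im,None,fx=s,fy=s,interpolation=cv2.INTER_CUBIC)
    o=cv2.convertScaleAbs(o,alpha=1.5,beta=15)
    for x in range((x0+19)//20*20,x0+im.shape[1],20):
        cv2.line(o,(int((x-x0)*s),0),(int((x-x0)*s),5),(255,255,255),1); cv2.putText(o,str(x),(int((x-x0)*s)-8,14),0,.32,(255,255,255),1)
    for y in range((y0+9)//10*10,y0+im.shape[0],10):
        cv2.line(o,(0,int((y-y0)*s)),(5,int((y-y0)*s)),(255,255,255),1); cv2.putText(o,str(y),(6,int((y-y0)*s)+4),0,.32,(255,255,255),1)
    cv2.imwrite(name,o)
g(a,2.75,130,180,"pics/topc.png"); g(b,3,160,140,"pics/scenec.png")
```

```text
(no output)
```

View pics/topc.png

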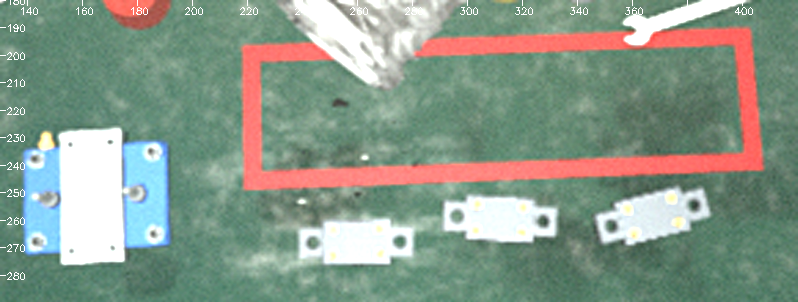

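View pics/scenec.png

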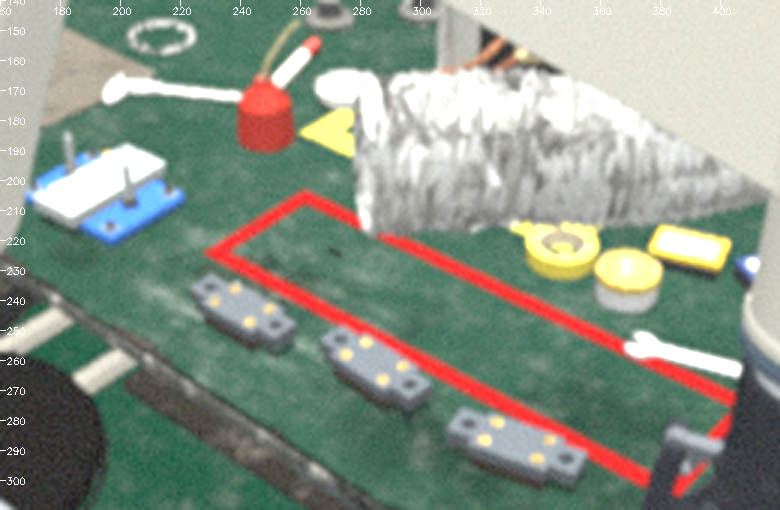

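In the enlarged crops both ear holes of every pad, the brake pins, the rail corners and the strip corners are visible. I'll triangulate from the two views.

```bash
cat > h.py <<'E'
import numpy as np
CAL={'scene':(475.4525,280.399,218.260,np.array([[0.65810283,-0.75291263,-0.00482093],[-0.43192802,-0.37227786,-0.82149095],[0.61671618,0.54270782,-0.57020117]]),np.array([-371.085,297.6096,1079.795])),
'top':(398.671,282.173,210.2447,np.array([[-0.02597953,-0.99953051,0.01624249],[-0.98635119,0.02298751,-0.16304262],[0.1625927,-0.02025657,-0.98648532]]),np.array([-5.34,606.907,1089.0735]))}
def ray(c,u,v):
    f,cx,cy,R,t=CAL[c]; d=R.T@np.array([(u-cx)/f,(v-cy)/f,1]); return -R.T@t,d/np.linalg.norm(d)
def onz(c,u,v,z):
    o,d=ray(c,u,v); return o+d*(z-o[2])/d[2]
def tri(a,b):
    o1,d1=ray('top',*a);o2,d2=ray('scene',*b)
    s=np.linalg.lstsq(np.c_[d1,-d2],o2-o1,rcond=None)[0]; p,q=o1+s[0]*d1,o2+s[1]*d2
    return (p+q)/2,np.linalg.norm(p-q)
def T(x,y): return 130+x/2.75,180+y/2.75
def S(x,y): return 160+x/3,140+y/3
def proj(c,X):
    f,cx,cy,R,t=CAL[c]; p=R@np.array(X)+t; return p[:2]/p[2]*f+[cx,cy]
E
python3 - <<'E'
from h import *
np.set_printoptions(precision=1,suppress=True)
P={'1':[((313,243),(211,286)),((400,241),(274,325))],'2':[((457,216),(340,339)),((543,221),(410,384))],'3':[((612,226),(467,423)),((695,205),(565,464))]}
for k,v in P.items():
    q=[tri(T(*a),S(*b)) for a,b in v]; print(k,*q)
    g=[onz('top',*T(*a),26) for a,b in v]; d=g[0]-g[1]; print('  z26:',g[0][:2],g[1][:2],'c',(g[0]+g[1])[:2]/2,'len',np.linalg.norm(d),'yaw',np.arctan2(-d[0],d[1]))
print('rail')
for a,b in [((61,130),(127,145)),((123,127),(166,163)),((125,262),(72,223)),((61,265),(30,197))]: print(tri(T(*a),S(*b)),onz('top',*T(*a),30))
print('pin tips scene z70',onz('scene',*S(68,134),70),onz('scene',*S(127,168),70)); 
print('pin top boss z28',onz('top',*T(48,199),28),onz('top',*T(136,192),28),'tip?',onz('top',*T(36,197),70),onz('top',*T(126,191),70))
print('strip inner'); 
for a in [(262,62),(739,45),(746,153),(262,170)]: print(onz('top',*T(*a),0))
for b in [(235,250),(307,205),(650,478)]: print('outer/in',onz('scene',*S(*b),0))
print('duct? low end', onz('top',*T(385,87),0), onz('scene',*S(360,225),0))
for z in (0,50,100,150): print(z,onz('top',*T(385,87),z),onz('scene',*S(375,235),z),onz('scene',*S(360,80),z))
E
```

```text
1 (array([446.1,  92.3,  25.1]), np.float64(1.338458004693699)) (array([444.6,   3.3,  23.7]), np.float64(1.9512822580062432))
  z26: [445.6  92.6] [445.3   2.7] c [445.4  47.7] len 89.99342739039608 yaw -0.0028883044704101917
2 (array([469.4, -57.1,  23.6]), np.float64(0.746352631846554)) (array([ 462.1, -146.9,   23.9]), np.float64(0.06667683156606145))
  z26: [469.5 -57.2] [ 462.1 -146.6] c [ 465.8 -101.9] len 89.72294305321606 yaw -0.08297171737345878
3 (array([ 454.5, -217.9,   25. ]), np.float64(1.8346583138627937)) (array([ 474. , -307.4,   19. ]), np.float64(3.0154008852739245))
  z26: [ 455.1 -218.4] [ 474.7 -306.6] c [ 464.9 -262.5] len 90.38841568874794 yaw 0.21810115551007017
rail
(array([569.5, 355.5,  25.1]), np.float64(0.4404359755380386)) [569.  353.8  30. ]
(array([570.5, 290.7,  27. ]), np.float64(1.4919149466904837)) [570.6 289.4  30. ]
(array([431.8, 286.8,  20.3]), np.float64(1.5526470869313007)) [431.1 284.9  30. ]
(array([429.7, 351.3,  26.1]), np.float64(0.27480153063737894)) [429.8 350.1  30. ]
pin tips scene z70 [496.4 361.7  70. ] [492.2 260.7  70. ]
pin top boss z28 [497.6 365.9  28. ] [502.6 275.3  28. ] tip? [497.1 364.5  70. ] [500.9 275.3  70. ]
strip inner
[642.1 148.    0. ]
[ 649.  -373.8    0. ]
[ 530.2 -372.7    0. ]
[524.7 148.3   0. ]
outer/in [528.6 143.6   0. ]
outer/in [639.5 144.5   0. ]
outer/in [ 523.1 -360.2   -0. ]
duct? low end [611.5  15.1   0. ] [648.2  75.4   0. ]
0 [611.5  15.1   0. ] [644.5  51.1   0. ] [890. 287.   0.]
50 [603.4  14.5  50. ] [589.8   4.2  50. ] [821.  226.3  50. ]
100 [595.3  14.  100. ] [535.2 -42.8 100. ] [752.1 165.7 100. ]
150 [587.2  13.5 150. ] [480.6 -89.7 150. ] [683.2 105.  150. ]
```

Heights agree with the text: pad tops about 25 mm, hole spacing 90 mm, strip 120 x 521 mm. I'll start with the rightmost pad (y≈-262) by turning the tool, moving above it and checking the pose.

```bash
python3 -m inch '[[0,0,0,0,0,-8,-1],[0,0,0,0,0,-8,-1],[0,0,0,0,0,-8,-1],[0,0,0,0,0,-8,-1],[0,0,0,0,0,-8,-1]]' 60 ; python3 -m inch '[[0,0,0,0,0,-8,-1],[0,0,0,0,0,-8,-1],[0,0,0,0,0,-8,-1],[0,0,0,0,0,-8,-1],[0,0,0,0,0,-6,-1]]' | tail -3; python3 -m inch '[[0.03,0.032,0.01,0,0,0,-1],[0.032,0.034,0.01,0,0,0,-1],[0.032,0.034,0.015,0,0,0,-1],[0.032,0.034,0.015,0,0,0,-1],[0.032,0.034,0.015,0,0,0,-1],[0.032,0.034,0.015,0,0,0,-1],[0.032,0.034,0.015,0,0,0,-1],[0.032,0.032,0.015,0,0,0,-1]]'; python3 -m inch '[[0,0,0.0,0,0,0,-1],[0,0,0,0,0,0,-1]]'
```

```text
clock: 0.6
eef_pos: [258.0, -568.9, 247.8]
tcp_rot: [-3.141, -0.001, 1.13]
contact_force: [1.1, 0.4, 0.7]
opening: 1.002
grasp_force: 0.0
contact_force: [0.5, 0.3, 0.7]
opening: 1.004
grasp_force: 0.0
clock: 1.9
eef_pos: [466.2, -261.8, 137.7]
tcp_rot: [3.141, 0.0, 1.787]
contact_force: [-0.2, -0.5, 0.1]
opening: 0.999
grasp_force: 0.0
clock: 2.1
eef_pos: [465.5, -262.5, 137.7]
tcp_rot: [-3.14, -0.001, 1.79]
contact_force: [-0.1, 0.3, 0.7]
opening: 0.995
grasp_force: 0.0
```

```bash
python3 -m inch '[[0,0,0.03,0,0,0,-1],[0,0,0.03,0,0,0,-1],[0,0,0.03,0,0,0,-1],[0,0,0.014,0,0,0,-1],[0,0,0.008,0,0,0,-1],[0,0,0,0,0,0,-0.2],[0,0,0,0,0,0,-0.2],[0,0,0,0,0,0,-0.2]]'; python3 -m inch '[[0,0,0.002,0,0,0,-0.2],[0,0,0.002,0,0,0,-0.2],[0,0,0,0,0,0,-0.2]]'
```

```text
clock: 2.9
eef_pos: [466.1, -264.1, 27.5]
tcp_rot: [3.14, 0.001, 1.787]
contact_force: [-0.1, 0.5, -0.1]
opening: 0.602
grasp_force: 0.0
clock: 3.2
eef_pos: [465.4, -263.5, 22.3]
tcp_rot: [3.142, 0.0, 1.787]
contact_force: [-0.6, -0.8, 0.5]
opening: 0.601
grasp_force: 0.0
```

Run:
```python
from rig import eyes
import cv2
for n,(x0,y0,w,h) in {"scene":(290,230,130,90)}.items():
    f=eyes.grab_frame(n)["img"]; cv2.imwrite("pics/full1.png",f)
    cv2.imwrite(f"pics/{n}1.png",cv2.resize(f[y0:y0+h,x0:x0+w],None,fx=5,fy=5,interpolation=cv2.INTER_CUBIC))
```

```text
(no output)
```

View pics/scene1.png

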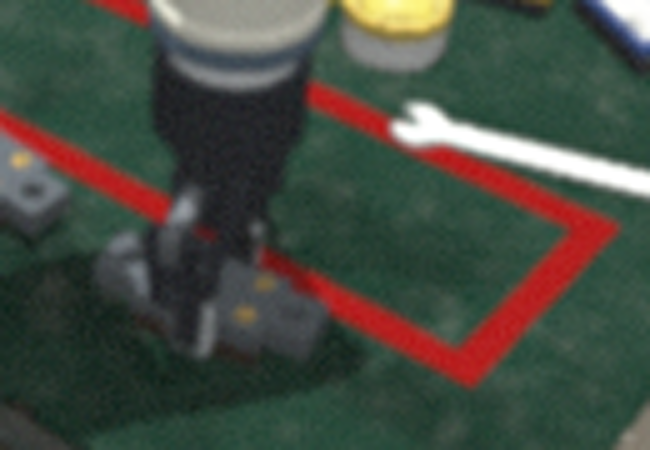

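The picture shows the fingers straddling pad 3 at about (200,290) in the crop, without gripping it. Now a slow slide to measure the drag.

```bash
python3 -m inch '[[0,0.003,0,0,0,0,-0.2],[0,0.003,0,0,0,0,-0.2],[0,0.003,0,0,0,0,-0.2],[0,0.003,0,0,0,0,-0.2]]'; for i in 1 2 3; do python3 -m inch '[[0,0.003,0,0,0,0,-0.2],[0,0.003,0,0,0,0,-0.2]]' | grep -E "eef|contact"; done
```

```text
clock: 3.65
eef_pos: [475.0, -260.7, 22.1]
tcp_rot: [-3.137, -0.002, 1.788]
contact_force: [-10.9, -2.7, 8.3]
opening: 0.597
grasp_force: 5.8
eef_pos: [480.5, -259.2, 22.1]
contact_force: [-9.8, -2.3, 6.1]
eef_pos: [486.3, -257.9, 22.0]
contact_force: [-10.7, -2.8, 8.6]
eef_pos: [492.2, -256.6, 22.0]
contact_force: [-11.1, -2.8, 9.2]
```

```bash
python3 -m inch '[[0,-0.002,-0.005,0,0,0,-0.2],[0,0,0,0,0,0,-0.2]]'| grep -E "eef|contact"; for i in 1 2 3; do python3 -m inch '[[0,0.002,0,0,0,0,-0.2],[0,0.002,0,0,0,0,-0.2]]' | grep -E "eef|contact"; done
```

```text
eef_pos: [492.8, -257.6, 27.7]
contact_force: [-2.5, 0.3, 0.2]
eef_pos: [494.8, -256.6, 27.2]
contact_force: [-10.8, -4.8, 9.3]
eef_pos: [498.4, -255.7, 27.1]
contact_force: [-10.5, -2.9, 7.1]
eef_pos: [502.2, -254.7, 27.1]
contact_force: [-11.9, -2.8, 8.7]
```

Drag of about 11 N with 8 N of induced downward load (equivalent to about 5.7 N under its own weight) means this pad bites. Next is the middle pad.

```bash
python3 -m inch '[[0,0,0,0,0,0,-1],[0,0,0,0,0,0,-1],[0,0,-0.03,0,0,0,-1],[0,0,-0.04,0,0,0,-1],[0,0,0,0,0,8.6,-1],[0,0,0,0,0,8.6,-1]]'|grep eef; python3 -m inch '[[0.03,-0.01,0,0,0,0,-1],[0.03,-0.01,0,0,0,0,-1],[0.03,-0.01,0,0,0,0,-1],[0.03,-0.01,0,0,0,0,-1],[0.029,-0.009,0,0,0,0,-1],[0,0,0,0,0,0,-1],[0,0,0,0,0,0,-1]]'
```

```text
eef_pos: [505.9, -255.5, 98.9]
clock: 6.35
eef_pos: [468.7, -102.1, 97.5]
tcp_rot: [3.14, 0.0, 1.489]
contact_force: [0.6, -1.1, -0.0]
opening: 0.998
grasp_force: 0.0
```

```bash
python3 -m inch '[[0,-0.002,0.03,0,0,0,-1],[0,0,0.03,0,0,0,-1],[0,0,0.012,0,0,0,-1],[0,0,0,0,0,0,-0.2],[0,0,0,0,0,0,-0.2],[0,0,0,0,0,0,-0.2],[0,0,0,0,0,0,-0.2]]'; python3 -m inch '[[0,0.003,0,0,0,0,-0.2],[0,0.003,0,0,0,0,-0.2],[0,0.003,0,0,0,0,-0.2]]'; for i in 1 2 3; do python3 -m inch '[[0,0.003,0,0,0,0,-0.2],[0,0.003,0,0,0,0,-0.2]]' | grep -E "eef|contact"; done
```

```text
clock: 7.05
eef_pos: [466.9, -102.5, 26.3]
tcp_rot: [3.14, 0.0, 1.487]
contact_force: [-0.2, 0.2, 0.6]
opening: 0.601
grasp_force: 0.0
clock: 7.35
eef_pos: [474.8, -102.9, 25.4]
tcp_rot: [-3.141, -0.0, 1.487]
contact_force: [-2.1, 0.2, 1.8]
opening: 0.598
grasp_force: 1.5
eef_pos: [481.0, -103.4, 25.2]
contact_force: [-2.1, -0.3, 1.9]
eef_pos: [487.2, -104.0, 25.2]
contact_force: [-2.7, -0.0, 1.2]
eef_pos: [493.2, -104.5, 25.2]
contact_force: [-3.1, 0.3, 1.6]
```

About 2.3 N at the finger means this pad is glazed. I'll slide it into the strip, grip it lightly on the bench, and slide it right, clear of the duct.

```bash
python3 -m inch '[[0,0.01,0,0,0,0,-0.2],[0,0.012,0,0,0,0,-0.2],[0,0.012,0,0,0,0,-0.2],[0,0.012,0,0,0,0,-0.2],[0,0.012,0,0,0,0,-0.2],[0,0.012,0,0,0,0,-0.2],[0,0.01,0,0,0,0,-0.2],[0,0.006,0,0,0,0,-0.2]]'; python3 -m inch '[[0,0.002,0,0,0,0,-0.1],[0,0,0,0,0,0,0],[0,0,0,0,0,0,0.1],[0,0,0,0,0,0,0.1],[0,0,0,0,0,0,0.1]]' 20
```

```text
clock: 8.75
eef_pos: [579.9, -111.8, 25.3]
tcp_rot: [3.141, 0.0, 1.487]
contact_force: [-2.7, 0.1, 2.2]
opening: 0.6
grasp_force: 1.5
clock: 9.25
eef_pos: [581.0, -111.9, 25.5]
tcp_rot: [3.141, 0.0, 1.487]
contact_force: [1.5, -0.2, -0.9]
opening: 0.533
grasp_force: 21.9
```

```bash
python3 -m inch '[[0,0,0,0,0,-2,0.1],[0,0,0,0,0,-2,0.1],[-0.008,0,0,0,0,-1.4,0.1],[-0.012,0,0,0,0,0,0.1],[-0.014,0,0,0,0,0,0.1],[-0.014,0,0,0,0,0,0.1],[-0.014,0,0,0,0,0,0.1],[-0.014,0,0,0,0,0,0.1]]'; python3 -m inch '[[-0.012,0,0,0,0,0,0.1],[-0.008,0,0,0,0,0,0.1],[-0.004,0,0,0,0,0,0.1],[0,0,0,0,0,0,0.1]]'; python3 -m inch '[[0,0,0,0,0,0,-0.1],[0,0,0,0,0,0,-0.6],[0,0,0,0,0,0,-1],[0,0,0,0,0,0,-1],[0,0,-0.03,0,0,0,-1],[0,0,-0.04,0,0,0,-1],[0,0,-0.02,0,0,0,-1]]'
```

```text
clock: 10.05
eef_pos: [581.3, -189.3, 25.5]
tcp_rot: [3.141, -0.0, 1.581]
contact_force: [0.3, 3.5, 5.7]
opening: 0.532
grasp_force: 22.5
clock: 10.45
eef_pos: [581.6, -213.7, 25.5]
tcp_rot: [3.141, 0.001, 1.581]
contact_force: [-1.3, -3.5, 4.7]
opening: 0.532
grasp_force: 22.5
clock: 11.15
eef_pos: [582.6, -212.1, 118.0]
tcp_rot: [3.139, 0.001, 1.582]
contact_force: [0.2, 0.2, -0.4]
opening: 1.001
grasp_force: 0.0
```

```bash
python3 -m inch '[[0.02,-0.02,0,0,0,0.7,-1],[0.035,-0.02,0,0,0,0,-1],[0.035,-0.02,0,0,0,0,-1],[0.035,-0.02,0,0,0,0,-1],[0.035,-0.02,0,0,0,0,-1],[0.035,-0.02,0,0,0,0,-1],[0.035,-0.012,0,0,0,0,-1],[0.03,-0.005,0,0,0,0,-1]]' |grep eef; python3 -m inch '[[0,0,0,0,0,0,-1],[0,0,0,0,0,0,-1]]'
python3 - <<'E'
from rig import eyes
import cv2
s=eyes.grab_frame("scene")["img"][190:320,180:440]; t=eyes.grab_frame("top")["img"][175:290,130:420]
a=cv2.resize(s,None,fx=3,fy=2.3); b=cv2.resize(t,None,fx=2.69,fy=2.6); b=b[:,:780]
cv2.imwrite("pics/p2.png",cv2.convertScaleAbs(cv2.vconcat([a,cv2.resize(b,(780,299))]),alpha=1.4,beta=10))
E
```

```text
eef_pos: [443.0, 49.5, 115.3]
clock: 12.15
eef_pos: [444.8, 48.6, 115.4]
tcp_rot: [3.141, 0.0, 1.571]
contact_force: [0.4, 0.1, -0.2]
opening: 0.994
grasp_force: 0.0
```

View pics/p2.png

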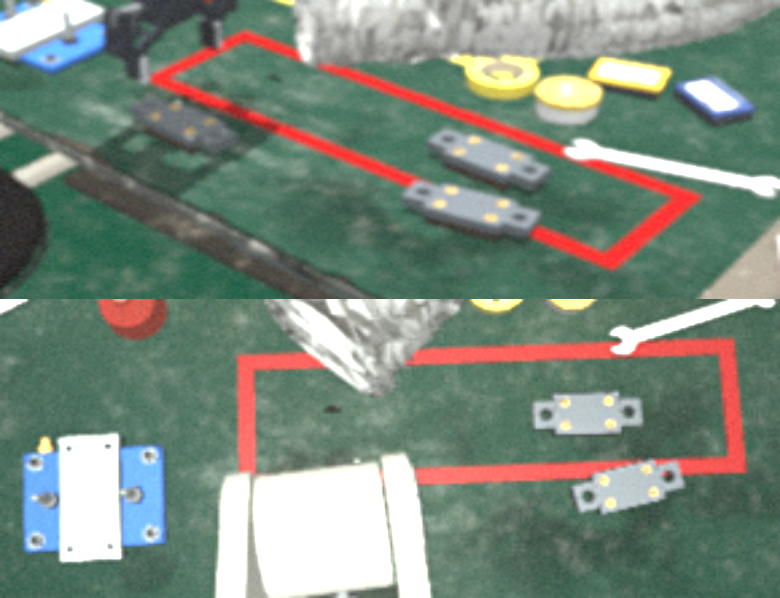

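Pad 2 lies fully inside the strip at about (587,413) in the lower view, and the pad that bites is at (628,487). Now the left pad.

```bash
python3 -m inch '[[0,0,0.03,0,0,0,-1],[0,0,0.035,0,0,0,-1],[0,0,0.017,0,0,0,-1],[0,0,0.007,0,0,0,-1],[0,0,0,0,0,0,-0.2],[0,0,0,0,0,0,-0.2],[0,0,0,0,0,0,-0.2],[0,0,0,0,0,0,-0.2]]'; python3 -m inch '[[0,0.003,0,0,0,0,-0.2],[0,0.003,0,0,0,0,-0.2],[0,0.003,0,0,0,0,-0.2],[0,0.003,0,0,0,0,-0.2]]'; for i in 1 2; do python3 -m inch '[[0,0.003,0,0,0,0,-0.2],[0,0.003,0,0,0,0,-0.2]]' | grep -E "eef|contact"; done
```

```text
clock: 13.05
eef_pos: [445.4, 48.1, 27.1]
tcp_rot: [3.14, -0.0, 1.569]
contact_force: [0.6, 1.0, 0.8]
opening: 0.598
grasp_force: 0.0
clock: 13.45
eef_pos: [456.3, 48.1, 26.2]
tcp_rot: [-3.14, 0.0, 1.569]
contact_force: [-4.4, 0.1, 2.3]
opening: 0.602
grasp_force: 1.6
eef_pos: [462.7, 48.1, 26.2]
contact_force: [-3.8, -0.3, 2.0]
eef_pos: [468.9, 48.1, 26.2]
contact_force: [-2.4, 0.6, 1.2]
```

The left pad is also glazed. I'll grip it lightly and slide it right, then forward.

```bash
python3 -m inch '[[0,0,0,0,0,0,-0.1],[0,0,0,0,0,0,0],[0,0,0,0,0,0,0.1],[0,0,0,0,0,0,0.1],[0,0,0,0,0,0,0.1]]' 20; python3 -m inch '[[-0.01,0,0,0,0,0,0.1],[-0.017,0,0,0,0,0,0.1],[-0.02,0,0,0,0,0,0.1],[-0.02,0,0,0,0,0,0.1],[-0.02,0,0,0,0,0,0.1],[-0.02,0,0,0,0,0,0.1],[-0.015,0.005,0,0,0,0,0.1],[-0.008,0.01,0,0,0,0,0.1]]';  python3 -m inch '[[0,0.015,0,0,0,0,0.1],[0,0.016,0,0,0,0,0.1],[0,0.016,0,0,0,-0.7,0.1],[0,0.016,0,0,0,0,0.1],[0,0.014,0,0,0,0,0.1],[0,0.01,0,0,0,0,0.1],[0,0.005,0,0,0,0,0.1],[0,0,0,0,0,0,0.1]]'
```

```text
clock: 14.35
eef_pos: [469.4, 48.1, 26.4]
tcp_rot: [3.14, -0.0, 1.569]
contact_force: [2.1, 0.3, -0.3]
opening: 0.535
grasp_force: 20.8
clock: 15.15
eef_pos: [482.0, -83.1, 26.5]
tcp_rot: [-3.139, -0.001, 1.568]
contact_force: [-4.7, 2.9, 8.2]
opening: 0.535
grasp_force: 21.8
clock: 15.95
eef_pos: [576.1, -82.1, 26.5]
tcp_rot: [3.141, 0.0, 1.581]
contact_force: [1.0, -0.3, 3.7]
opening: 0.527
grasp_force: 22.1
```

```bash
python3 -m inch '[[0,0,0,0,0,0,-0.1],[0,0,0,0,0,0,-0.6],[0,0,0,0,0,0,-1],[0,0,0,0,0,0,-1],[0,0,-0.03,0,0,0,-1],[0,0,-0.04,0,0,0,-1],[0,-0.02,-0.02,0,0,-4,-1],[-0.03,-0.02,0,0,0,-4,-1]]'; python3 -m inch '[[-0.03,-0.005,0,0,0,-4,-1],[0,0,0,0,0,0,-1],[0,0,0,0,0,0,-1]]'
python3 - <<'E'
from h import *
g=[onz('top',*p,26) for p in [(130+587/2.69,175+198/2.6),(130+670/2.69,175+177/2.6)]]
d=g[0]-g[1]; print((g[0]+g[1])/2,np.linalg.norm(d),np.arctan2(-d[0],d[1]))
E
```

```text
clock: 16.75
eef_pos: [539.4, -111.8, 119.3]
tcp_rot: [3.137, 0.001, 1.726]
contact_force: [0.7, -0.6, -0.5]
opening: 0.997
grasp_force: 0.0
clock: 17.05
eef_pos: [537.4, -144.0, 116.3]
tcp_rot: [3.142, -0.0, 1.788]
contact_force: [-0.5, 0.1, -0.2]
opening: 1.0
grasp_force: 0.0
[ 497.36564817 -252.94759743   26.        ] 93.02250238356835 0.22776643080416187
```

```bash
cat > pic.py <<'E'
import cv2,sys,numpy as np
from rig import eyes
def comp(name,crops,n=1,s=6):
    fr={}
    for c in {c[0] for c in crops}: fr[c]=np.mean([eyes.grab_frame(c)["img"].astype(float) for _ in range(n)],0).astype(np.uint8)
    W=[]
    for c,x0,y0,w,h in crops:
        o=cv2.convertScaleAbs(cv2.resize(fr[c][y0:y0+h,x0:x0+w],None,fx=s,fy=s,interpolation=cv2.INTER_CUBIC),alpha=1.25,beta=5)
        for x in range((x0+4)//5*5,x0+w,5):
            cv2.line(o,((x-x0)*s+s//2,0),((x-x0)*s+s//2,3),(255,255,255),1)
            if x%10==0: cv2.putText(o,str(x),((x-x0)*s-6,13),0,.33,(255,255,255),1)
        for y in range((y0+4)//5*5,y0+h,5):
            cv2.line(o,(0,(y-y0)*s+s//2),(3,(y-y0)*s+s//2),(255,255,255),1); cv2.putText(o,str(y),(5,(y-y0)*s+6),0,.3,(255,255,255),1)
        W.append(o)
    return W
E
python3 - <<'E'
from pic import *
W=comp("",[("top",135,222,66,60),("top",335,222,66,40),("scene",163,178,66,46),("scene",290,250,66,40)],n=3)
L=np.vstack([W[0],W[1][:236]]);R=np.vstack([W[2],W[3]]);h=max(L.shape[0],R.shape[0])
o=np.zeros((h,792+4,3),np.uint8);o[:L.shape[0],:396]=L;o[:R.shape[0],400:]=R;print(o.shape)
cv2.imwrite("pics/m3.png",o[:600])
E
```

```text
(596, 796, 3)
```

View pics/m3.png

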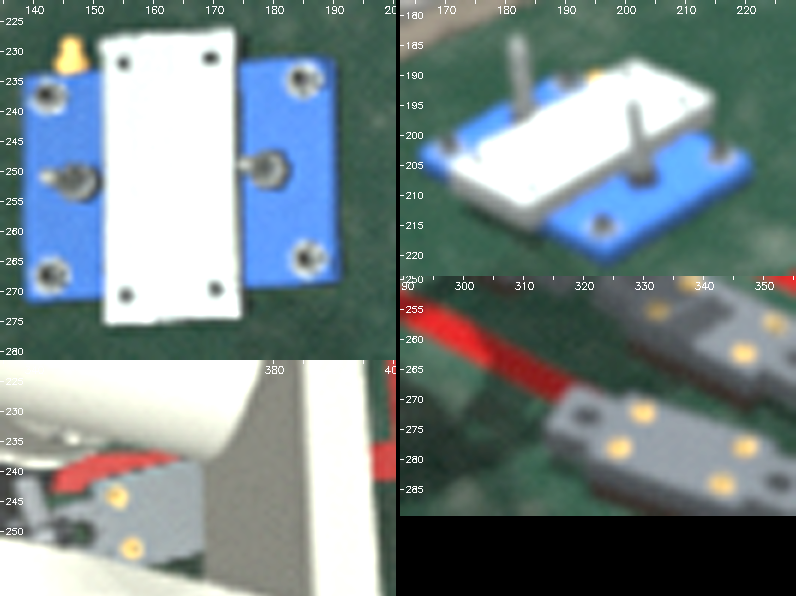

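The zoom shows the brake with pin tips at about (45,177) and (243,163) in the top crop and (117,36) and (233,103) in the scene crop. The biting pad's holes are visible in the scene crop. I'll fit both poses.

Run:
```python
from h import *
from scipy.optimize import least_squares
np.set_printoptions(precision=2,suppress=True)
c=lambda x0,y0,p:(x0+(p[0]+.5)/6-.5,y0+(p[1]+.5)/6-.5)
top=[((68,31,30),(100,39)),((68,-31,30),(235,28)),((-68,-31,30),(241,317)),((-68,31,30),(104,325)),((0,45,70),(45,177)),((0,-45,70),(243,163)),((0,45,28),(77,183)),((0,-45,28),(271,169)),((55,75,14),(28,77)),((55,-75,14),(333,60)),((-55,-75,14),(340,280)),((-55,75,14),(30,302))]
sc=[((0,45,70),(117,36)),((0,-45,70),(233,103)),((68,31,30),(233,58)),((68,-31,30),(313,98)),((-68,31,30),(50,165))]
O=[('top',m,c(135,222,p)) for m,p in top]+[('scene',m,c(163,178,p)) for m,p in sc]
def X(q,m,z=0):
    C,S=np.cos(q[2]),np.sin(q[2]); return [q[0]+C*m[0]-S*m[1],q[1]+S*m[0]+C*m[1],m[2]+z]
def fit(O,q0,z=False):
    s=least_squares(lambda q:np.concatenate([proj(k,X(q,m,q[3] if z else 0))-p for k,m,p in O]),q0,loss='soft_l1',f_scale=1)
    return s.x,s.fun.reshape(-1,2)
for cams in (('top',),('scene',),('top','scene')):
    o=[a for a in O if a[0] in cams]; x,f=fit(o,[500,320,.03]); print(cams,x,'rms',np.sqrt((f**2).mean()))
x,f=fit(O,[500,320,.03,0],True);print('zfree',x);print(f.T)
print('tips tri',tri(c(135,222,(45,177)),c(163,178,(117,36))),tri(c(135,222,(243,163)),c(163,178,(233,103))))
B=lambda p:c(290,250,p)
P=[('scene',(0,45,26),B((187,139))),('scene',(0,-45,26),B((380,206))),('top',(17,17.,26),c(335,222,(117,496-360))) ][:2]
x,f=fit(P,[500,-254,.22]);print('pad3 scene',x,f.ravel())
# same studs in top: where do they sit
for p in [(117,136),(132,188)]: print('top stud',onz('top',*c(335,222,p),26))
for p in [(243,137),(220,172),(345,171),(320,209)]: print('scene stud',onz('scene',*B(p),26))
```

```text
('top',) [500.53 321.     0.04] rms 0.44986194285280445
('scene',) [498.83 319.76   0.04] rms 0.547861095262755
('top', 'scene') [500.33 320.98   0.04] rms 0.5060761866738657
zfree [500.57 321.57   0.04  -1.73]
[[ 0.54 -0.29 -0.13  0.61  0.5   0.41  0.01 -0.62 -0.94  0.03  0.04 -0.9
   0.23  0.1   0.39  0.06 -0.24]
 [-0.1   0.32 -0.12  0.06  0.05  0.18 -0.04  0.17 -0.34 -0.91  0.44  0.37
   0.78 -1.35  0.55 -0.11  0.  ]]
tips tri (array([498.6 , 367.01,  71.06]), np.float64(0.1074274593089954)) (array([503.51, 279.36,  61.64]), np.float64(0.0915527464216674))
pad3 scene [ 496.74 -252.62    0.22] [ 0.06  0.04 -0.05 -0.03]
top stud [ 506.27 -225.66   26.  ]
top stud [ 481.21 -231.49   26.  ]
scene stud [ 504.15 -226.28   26.  ]
scene stud [ 479.19 -232.29   26.  ]
scene stud [ 515.07 -272.8    26.  ]
scene stud [ 488.21 -278.48   26.  ]
```

```bash
python3 -m inch '[[-0.01,-0.005,-0.02,0,0,0,-1],[-0.03,-0.01,-0.02,0,0,0,-1],[0,0,0,0,0,0,-1]]' | grep eef;  python3 - <<'E'
from h import *
g=[onz('top',*p,26) for p in [(130+545/2.69,175+114/2.6),(130+629/2.69,175+112/2.6)]]
print((g[0]+g[1])/2,np.linalg.norm(g[0]-g[1]))
from pic import *
W=comp("",[("scene",250,222,130,70)],n=2)
cv2.imwrite("pics/m4.png",W[0])
E
```

```text
eef_pos: [533.3, -188.3, 158.8]
[ 581.76320127 -212.71513896   26.        ] 91.39675027129802
```

View pics/m4.png

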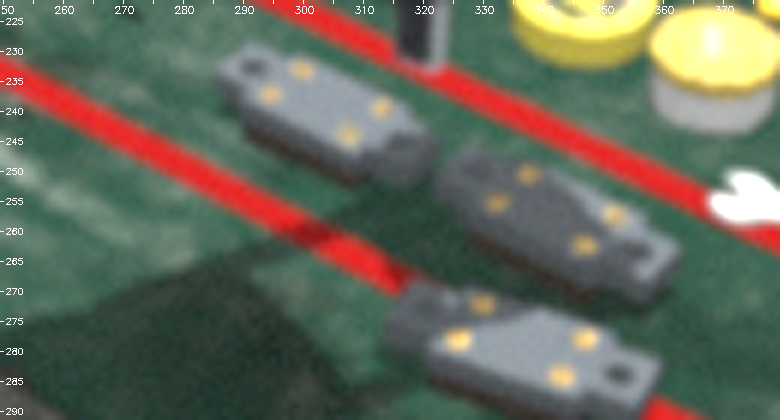

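Pads 1 and 2 are clearly inside the tape, at (320,240) and (348,257). The top-view position of pad 2 matches the gripped TCP within 1 mm, so that calibration is good. Now I'll grip the biting pad.

```bash
python3 -m inch '[[-0.025,-0.022,0.02,0,0,0,-0.5],[-0.028,-0.024,0.02,0,0,0,-0.5],[0,0,0.02,0,0,0,-0.5],[0,0,0,0,0,0,-0.5],[0,0,0,0,0,0,-0.5]]'
```

```text
clock: 18.25
eef_pos: [498.1, -246.7, 95.8]
tcp_rot: [-3.14, -0.001, 1.791]
contact_force: [0.4, 0.6, 1.7]
opening: 0.75
grasp_force: 0.0
```

```bash
python3 -m inch '[[-0.005,0,0.02,0,0,0,-0.5],[0,0,0.03,0,0,0,-0.5],[0,0,0.016,0,0,0,-0.5],[0,0,0.006,0,0,0,-0.5],[0,0,0,0,0,0,-0.5]]'; python3 -m inch '[[0,0,0,0,0,0,0],[0,0,0,0,0,0,0.4],[0,0,0,0,0,0,0.4],[0,0,0,0,0,0,0.4],[0,0,0,0,0,0,0.4],[0,0,0,0,0,0,0.4]]' 90; python3 -m inch '[[0,0,-0.01,0,0,0,0.4],[0,0,-0.02,0,0,0,0.4],[0,0,-0.03,0,0,0,0.4],[0,0,-0.03,0,0,0,0.4],[0,0,-0.02,0,0,0,0.4],[0,0,0,0,0,0,0.4]]'
```

```text
clock: 18.75
eef_pos: [499.8, -251.9, 24.4]
tcp_rot: [-3.141, -0.0, 1.792]
contact_force: [0.4, 0.7, 0.8]
opening: 0.752
grasp_force: 0.0
clock: 19.35
eef_pos: [499.8, -252.7, 26.0]
tcp_rot: [3.141, 0.001, 1.791]
contact_force: [-2.5, 2.9, 6.9]
opening: 0.513
grasp_force: 92.5
clock: 19.95
eef_pos: [501.0, -253.4, 137.6]
tcp_rot: [3.137, 0.003, 1.791]
contact_force: [1.3, -0.2, -8.6]
opening: 0.511
grasp_force: 94.9
```

```bash
python3 -m inch '[[0,0,0,0,0,5,0.4],[0,0,0,0,0,5.3,0.4],[0.015,0.001,0,0,0,0,0.4],[0.03,0.001,0,0,0,0,0.4],[0.04,0.002,0,0,0,0,0.4],[0.044,0.002,0,0,0,0,0.4],[0.044,0.002,0,0,0,0,0.4],[0.044,0.002,0,0,0,0,0.4]]' | grep eef; python3 -m inch '[[0.044,0.002,0,0,0,0,0.4],[0.044,0.002,0,0,0,0,0.4],[0.044,0.002,0,0,0,0,0.4],[0.044,0.002,0,0,0,0,0.4],[0.044,0.002,0,0,0,0,0.4],[0.044,0.002,0,0,0,0,0.4],[0.04,0.002,0,0,0,0,0.4],[0.03,0.001,0,0,0,0,0.4]]'|grep eef; python3 -m inch '[[0.015,0,0,0,0,0,0.4],[0.005,0,0,0,0,0,0.4],[0,0,0,0,0,0,0.4],[0,0,0,0,0,0,0.4]]'
python3 - <<'E'
from pic import *
W=comp("",[("scene",155,150,80,72),("top",130,200,80,72)],n=3,s=5)
cv2.imwrite("pics/m5.png",np.hstack(W))
E
```

```text
eef_pos: [499.3, -33.1, 133.5]
eef_pos: [500.7, 301.7, 133.3]
clock: 21.95
eef_pos: [500.8, 317.7, 133.8]
tcp_rot: [-3.14, 0.001, 1.611]
contact_force: [0.1, -0.1, -8.6]
opening: 0.514
grasp_force: 94.7
```

View pics/m5.png

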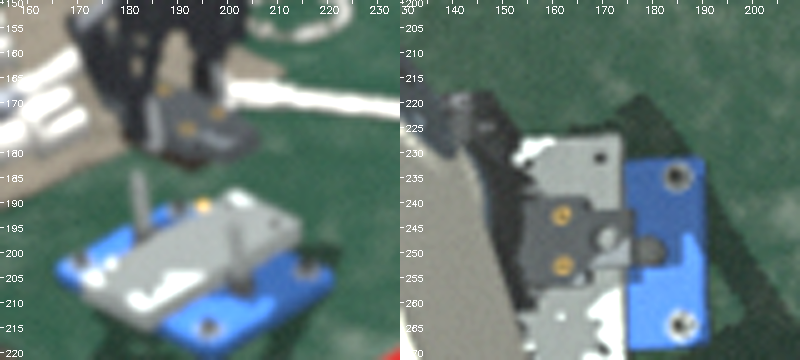

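The held pad is above the brake. In the top crop its right hole is at about (207,238) and its studs at (162,215) and (162,265). In the scene crop the studs are at (164,91), (188,130) and (218,113). I'll fit the held pad's pose from these.

Run:
```python
from h import *
from scipy.optimize import least_squares
np.set_printoptions(precision=2,suppress=True)
c=lambda x0,y0,p:(x0+(p[0]+.5)/5-.5,y0+(p[1]+.5)/5-.5)
O=[('top',(12.8,-24),c(130,200,(162,215))),('top',(-12.8,-24),c(130,200,(162,265))),('top',(0,-45),c(130,200,(207,238))),
('scene',(12.8,24),c(155,150,(164,91))),('scene',(-12.8,-24),c(155,150,(188,130))),('scene',(12.8,-24),c(155,150,(218,113)))]
def res(q,O,z=None):
    C,S=np.cos(q[2]),np.sin(q[2]); z=q[3] if z is None else z
    return np.concatenate([proj(k,[q[0]+C*a-S*b,q[1]+S*a+C*b,z])-p for k,(a,b),p in O])
for cams in (['top','scene'],['top'],['scene']):
    o=[a for a in O if a[0] in cams]
    s=least_squares(res,[500,318,.04,134],args=(o,)) if len(cams)>1 else least_squares(res,[500,318,.04],args=(o,134))
    print(cams,s.x,s.fun)
```

```text
['top', 'scene'] [500.13 319.03   0.06 132.25] [ 0.03  0.26  0.42  0.11 -0.65 -0.12  0.21 -0.01  0.09 -0.08  0.09  0.07]
['top'] [501.42 318.44   0.02] [ 0.28  0.05  0.28 -0.05 -0.57  0.  ]
['scene'] [497.86 316.71   0.07] [-0.    0.01  0.02 -0.06 -0.01  0.06]
```

```bash
python3 -m inch '[[0.003,0,0.01,0,0,0,0.4],[0,0,0.015,0,0,0,0.4],[0,0,0.012,0,0,0,0.4],[0,0,0.006,0,0,0,0.4],[0,0,0,0,0,0,0.4]]'; for i in 1 2 3; do python3 -m inch '[[0,0,0.003,0,0,0,0.4],[0,0,0.003,0,0,0,0.4]]' | grep -E "eef|contact"; done
```

```text
clock: 22.75
eef_pos: [500.3, 321.4, 89.5]
tcp_rot: [-3.139, 0.001, 1.611]
contact_force: [-0.3, -0.1, -8.1]
opening: 0.513
grasp_force: 94.6
eef_pos: [501.7, 322.2, 85.5]
contact_force: [-0.4, -0.5, -7.7]
eef_pos: [501.4, 322.0, 79.3]
contact_force: [0.3, -0.1, -8.4]
eef_pos: [501.3, 321.9, 73.1]
contact_force: [0.8, -0.6, -8.0]
```

```bash
for i in 1 2; do python3 -m inch '[[0,0,0.003,0,0,0,0.4],[0,0,0.003,0,0,0,0.4]]' | grep -E "eef|contact"; done; python3 -m inch '[[0,0,0.002,0,0,0,0.4],[0,0,0,0,0,0,0.4]]' | grep -E "eef|contact"; python3 -m inch '[[0,0,0.001,0,0,0,0.4],[0,0,0,0,0,0,0.4]]' | grep -E "eef|contact"
```

```text
eef_pos: [501.3, 321.9, 67.0]
contact_force: [-0.3, -0.1, -8.3]
eef_pos: [501.2, 321.9, 61.0]
contact_force: [0.3, -0.1, -7.6]
eef_pos: [501.1, 321.8, 58.9]
contact_force: [0.6, 0.3, -8.8]
eef_pos: [501.3, 321.9, 58.3]
contact_force: [-0.5, -0.5, -8.2]
```

```bash
for i in 1 2 3; do python3 -m inch '[[0,0,0.001,0,0,0,0.4],[0,0,0,0,0,0,0.4]]' | grep -E "eef|contact"; done
```

```text
eef_pos: [501.2, 321.9, 57.3]
contact_force: [-0.6, -0.9, -7.9]
eef_pos: [501.2, 321.9, 56.2]
contact_force: [-0.2, -0.8, -7.7]
eef_pos: [501.3, 321.9, 56.0]
contact_force: [-3.2, -2.5, 3.2]
```

Contact came at TCP 56 mm, exactly the predicted fully home height. Now release, rise, and check.

```bash
python3 -m inch '[[0,0,0,0,0,0,-0.1],[0,0,0,0,0,0,-0.4],[0,0,0,0,0,0,-0.6],[0,0,0,0,0,0,-0.6],[0,0,-0.01,0,0,0,-0.6],[0,0,-0.03,0,0,0,-0.6],[0,0,-0.04,0,0,0,-0.6],[0,0,-0.04,0,0,0,-0.6]]'; python3 -m inch '[[0,-0.02,-0.04,0,0,0,-0.6],[-0.02,-0.03,-0.03,0,0,0,-0.6],[-0.04,-0.02,-0.02,0,0,0,-0.6],[-0.045,0,0,0,0,0,-0.6],[-0.045,0,0,0,0,0,-0.6],[-0.045,0,0,0,0,0,-0.6],[-0.045,0,0,0,0,0,-0.6],[-0.045,0,0,0,0,0,-0.6]]'|grep eef; python3 -m inch '[[-0.045,0,0,0,0,0,-0.6],[-0.045,0,0,0,0,0,-0.6],[-0.045,0,0,0,0,0,-0.6],[-0.045,0,0,0,0,0,-0.6],[-0.045,0,0,0,0,0,-0.6],[-0.03,0,0,0,0,0,-0.6],[0,0,0,0,0,0,-0.6],[0,0,0,0,0,0,-0.6]]'|grep -E "eef|clock"
python3 - <<'E'
from pic import *
W=comp("",[("scene",155,160,80,60),("top",130,218,80,60),("top",210,180,160,70)],n=3,s=5)
cv2.imwrite("pics/m6.png",np.vstack([np.hstack(W[:2])[:260],W[2][:340]]))
E
```

```text
clock: 25.55
eef_pos: [501.0, 321.8, 177.0]
tcp_rot: [-3.141, 0.0, 1.611]
contact_force: [0.4, 0.6, -0.3]
opening: 0.797
grasp_force: 0.0
eef_pos: [442.6, 32.7, 266.3]
clock: 27.15
eef_pos: [452.8, -220.8, 265.6]
```

View pics/m6.png

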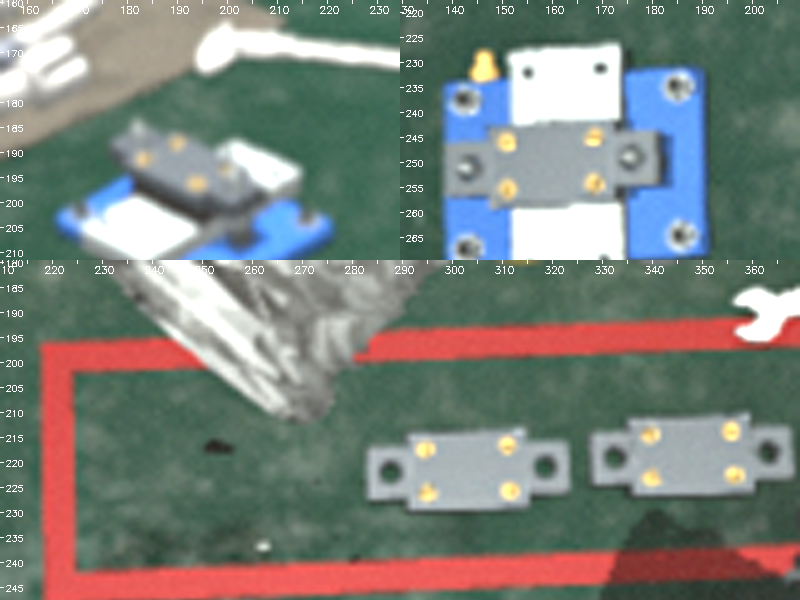

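The pins stand through both holes of the biting pad, at (465,168) and (630,157) in the crop, and it sits flat on the rail. Both glazed pads are well inside the tape, and the robot is clear of everything.

```bash
python3 -c "
from rig import r
print(r.sense()['contact_force']); print(r.sign_off())"
```

```text
[ 0.31756745  0.22571082 -1.07042744]
the job is handed in; nothing more can be done
None
```

I slid both glazed pads fully inside the reject strip, fitted the pad that bites fully home over the brake's two pins, and handed the job in at about 27 s of the 72 s allowed.

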